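# Clear the copper offcuts, then pull the failed fan cassette

### The arm

A 6-joint arm with a two-finger parallel gripper is mounted at the origin on the work surface. World frame = base frame: x ahead of the robot, y to its left, z up, the work surface at z = 0. Lengths are in m, angles in rad, forces in N, time in s.
With the tool pointing down it reaches from about 0.275 to 0.75 m from the base axis. Payload 10.2 kg.
Tool frame: the origin (TCP) lies on the centre line of the jaws, within the pads' length; the fingertips stand 14 mm ahead of it and the grasp point (between the pads) lies 5 mm behind it (r.finger_overhang is the distance from the TCP to the fingertips, in m); z points along the fingers, x is the direction in which the jaws open and shut, and the axes are right-handed (so a half turn about z gives the same grasp; the last joint's range is limited). The gripper opens to 85 mm and grips with 20 to 120 N. Pads are 22 mm wide; open, the fingers measure 114 mm over their backs; the gripper's body (76 mm by 85 mm) begins 54 mm behind the grasp point. The pads swing forward as they close: fully open they stand 13 mm farther back than shut.
Start: joints at [-1.541, 0.313, 1.498, -0, 1.331, -0.223], TCP at [0.131, -0.508, 0.245] pointing down, gripper open.
Joint ranges: [-2.94, 2.94], [-0.97, 2.17], [0.19, 2.56], [-1.23, 4.37], [0.02, 3.11], [-2.88, 2.88]. Speed limits (rad/s): [2.39, 2.39, 3.01, 3.14, 3.14, 3.14].

### API

Orientations are given as a unit quaternion [x, y, z, w].
In Python, from station import telemetry, optics, hand_in, r gives the robot as it stands.
- The arm moves only by the tool jog_arm, never from a script. Its argument "steps" is a list of rows, each an object with "dp": the shift along the tool's x, y, z in cm, a list of three; "spin": the turn about the tool's z in degrees. A call has 1 to 10 rows; each row is the pose to reach, as a shift and turn from the pose commanded when the call began, along the tool's axes at that moment; what a row does not reach only later rows make up. A row lasts 1/8 s, in which the tool goes at most 62.5 mm and 10.7 degrees, less where a joint would pass 70% of its speed; a pose out of reach is approached as far as the arm can. A call with a gripper value outside its range is refused whole. "gripper" is the finger opening in cm, from 0 to 8.54, set as the call begins (left out, the last holds). The fingers move at their own pace and stop on an object; the grip force is fixed at half the most. Time passes only in rows, so rows that repeat a pose let the fingers close. It gives the time, the measured TCP pose, the force and the opening at its end, in the units of the state.
- telemetry.get_state(): the state, without advancing time (a new reading comes with each control period).
- optics.grab_frame(name): name is "side" or "top"; returns a dict with "image" (420x560x3 uint8, red, green, blue), "fov_y" (degrees; the focal length in pixels is half the picture's height over the tangent of half this angle, whatever the lens; pixels are square), "cx", "cy" (the principal point, pixels), "D" ([k1, k2, p1, p2, k3] as OpenCV has them; the pictures are not rectified), "R" (3x3) and "t" (3): a world point X has camera coordinates R X + t. Camera axes: x right, y down, z forward; pixel columns grow to the right and rows downward; lengths in m; the calibration is good to about 2 mm. A picture is of the moment at which its call begins. There is no depth.
- hand_in(): hands the job in, once; it reports no verdict.
The state is a dict: "time_s": time; "joint_pos": joint angles; "qvel": joint speeds; "tau": joint torques, N m; "tcp_pos": TCP position; "eef_rot": TCP orientation; "ft_force": force on the tool from outside, world axes, zero at the start; "torque": the same for the moment, N m; "finger_gap": finger opening in m.
Only numpy, scipy, OpenCV 4.12 (cv2) and the standard library are available. Lean on these libraries where they do the work, as an engineer would, in place of code of your own. Each camera call takes 0.05 s, during which the arm holds its last target.

### The job

The fan cassette with the red lamp has failed and must come out, but first make sure nothing can drop into its open bay: with the scraper, wipe the four copper offcuts off the chassis lid into the steel scrap tray beside it, and set the scraper gently back down on the bench. Then pinch the two blue catches of the red-lamp cassette together until they let go and lift it out of its bay. Finish holding it by its pinched catches, upright and still, well clear above the chassis (at least 5 cm of air under it); do not touch the offcuts with the robot itself, and leave the green-lamp cassette and the other things on the bench where they are.

Things in the scene. Friction and masses are not known exactly. Their poses are not given: they have to be found in the camera images.
- chassis: Opened instrument chassis, 270 (x) x 380 (y) x 88 mm high, fixed. Origin: centre of its underside on the bench; x to its rear, y to its left, z up. A flat aluminium lid, 88 mm above the bench, covers y from -190 to +60 mm; left of it is the open board. Two fan bays open through the lid at x = +60 and -60 mm, y = 0; which cassette is in which varies. The lid's right edge (y = -190 mm) has no rim.
- tray: Open steel scrap tray, 226 (x) x 86 (y) x 35 mm high, walls 3 mm, fixed on the bench close against the chassis's right side and parallel to it (its rim is 53 mm below the lid). Origin: centre of its underside, at x = 0, y = -235 mm of the chassis.
- scraper_mid (a point): Scraper block, stands on its flat white foot on the bench right of the tray. Foot 120 (x) x 26 (y) x 15 mm high; above it a red grip rib 100 (x) x 18 (y) mm up to 60 mm height. The point is its centre, 30 mm above its underside; x runs along the 120 mm wiping edge, z up. 0.10 to 0.17 kg.
- lid_mid (a point): Middle of the clear part of the lid, on its surface (x = 0, y = -120 mm of the chassis). The offcuts lie within 40 mm of it in chassis x and y; the lid's open right edge over the tray is 70 mm from it towards -y, the nearest catches 92 mm towards +y.
- offcut_a_mid (a point): Loose copper offcut, 20 x 14 x 5 mm, 12 g, lying flat on the chassis lid; the point is its centre.
- offcut_b_mid (a point): Loose copper offcut, 20 x 14 x 5 mm, 12 g, lying flat on the chassis lid; the point is its centre.
- offcut_c_mid (a point): Loose copper offcut, 20 x 14 x 5 mm, 12 g, lying flat on the chassis lid; the point is its centre.
- offcut_d_mid (a point): Loose copper offcut, 20 x 14 x 5 mm, 12 g, lying flat on the chassis lid; the point is its centre.
- fan_red_grip (a point): Grip point of the fan cassette with the RED lamp (failed), seated parallel to the chassis: midway between its two blue catches, half-way up their thumb pads, 107.5 mm above the bench when seated, 87.5 mm above its underside; y runs from right to left catch. Pads are 30 mm wide (x), reach from 91 to 124 mm above the bench; outer faces 55 mm apart at rest, 43 mm fully pinched.
- fan_red_catch_l (a joint): Left (+y) catch of the red-lamp cassette: 0 m at rest, grows as it is pushed in to a firm stop at 0.006 m; the spring takes 2.5 N at first, 5.5 N fully in.
- fan_red_catch_r (a joint): Right (-y) catch of the red-lamp cassette, likewise.
- fan_red: The same red-lamp cassette, 64 (x) x 48 (y) x 101.5 mm; origin at the centre of its underside, 20 mm above the bench when seated, so 68 mm of it sit below the lid surface and 34 mm stand above. Its grey head above the lid is 64 x 32 mm. Barbs hold it under the lid unless both catches are pinched in by more than 4 mm. 0.2 to 0.4 kg.
- fan_green_grip (a point): The same point of the other, identical cassette with the GREEN lamp, which stays seated in its bay.
- scraper: The same scraper block; origin at the centre of its underside.
- post_box: Bystander: small black box with three coloured terminal posts, 70 x 50 x 56 mm, on the bench behind the scraper's place; origin under its centre.
- parts_case: Bystander: clear open parts case, 90 x 150 x 36 mm; origin under its centre.
- screwdriver: Bystander: screwdriver with orange handle, 190 mm long, lying on the bench right of the scraper's place; origin under its middle.
- strippers: Bystander: wire strippers with green handles, 185 mm long, lying left of the chassis; origin under its middle.
- carton: Bystander: closed cardboard carton, 85 x 85 x 70 mm, left of the chassis; origin under its centre.

How it is judged:
On the way, in this order (a step that is already met when the one before it is completed fails the run):
1. all four offcuts lie in the scrap tray, with both cassettes still seated (x of offcut_a_mid in the frame of tray between -0.113 and 0.113 m and y of offcut_a_mid in the frame of tray between -0.043 and 0.043 m and z of each of offcut_a_mid, offcut_b_mid, offcut_c_mid, offcut_d_mid in the frame of tray below 0.03 m and x of offcut_b_mid in the frame of tray between -0.113 and 0.113 m and y of offcut_b_mid in the frame of tray between -0.043 and 0.043 m and x of offcut_c_mid in the frame of tray between -0.113 and 0.113 m and y of offcut_c_mid in the frame of tray between -0.043 and 0.043 m and x of offcut_d_mid in the frame of tray between -0.113 and 0.113 m and y of offcut_d_mid in the frame of tray between -0.043 and 0.043 m and z of each of fan_red_grip, fan_green_grip in the frame of chassis below 0.1125 m), for 0.2 s.
2. the scraper is back on the bench, let go, off the chassis and tray (height (world z) of scraper_mid below 0.045 m and contact force between scraper and the fingers below 0.05 N and contact force between scraper and chassis below 0.05 N and contact force between scraper and tray below 0.05 N and z of each of fan_red_grip, fan_green_grip in the frame of chassis below 0.1125 m), for 0.2 s.
3. both catches of the red-lamp cassette are pinched in more than 4.2 mm while it is still seated (value of joint each of fan_red_catch_l, fan_red_catch_r above 0.0042 m and z of each of fan_red_grip, fan_green_grip in the frame of chassis below 0.1125 m), for 0.1 s.
At the end, for the whole second after the job is handed in: cassette held by the fingers (over 2 N), both catches in over 4.2 mm, underside over 40 mm above the lid, upright within 0.25 rad, still (under 0.03 m/s), off the chassis; offcuts all in the tray; scraper let go on the bench, off tray and chassis; green-lamp cassette seated within 5 mm (value of joint each of fan_red_catch_l, fan_red_catch_r above 0.0042 m and z of fan_red in the frame of chassis above 0.128 m and angle between fan_red's own z axis and vertical below 0.25 rad and linear speed of fan_red below 0.03 m/s and contact force between fan_red and the fingers above 2 N and contact force between each of fan_red, scraper and chassis below 0.05 N and x of offcut_a_mid in the frame of tray between -0.113 and 0.113 m and y of offcut_a_mid in the frame of tray between -0.043 and 0.043 m and z of each of offcut_a_mid, offcut_b_mid, offcut_c_mid, offcut_d_mid in the frame of tray below 0.03 m and x of offcut_b_mid in the frame of tray between -0.113 and 0.113 m and y of offcut_b_mid in the frame of tray between -0.043 and 0.043 m and x of offcut_c_mid in the frame of tray between -0.113 and 0.113 m and y of offcut_c_mid in the frame of tray between -0.043 and 0.043 m and x of offcut_d_mid in the frame of tray between -0.113 and 0.113 m and y of offcut_d_mid in the frame of tray between -0.043 and 0.043 m and height (world z) of scraper_mid below 0.045 m and contact force between scraper and the fingers below 0.05 N and contact force between scraper and tray below 0.05 N and z of fan_green_grip in the frame of chassis below 0.1125 m); the arm keeps its last pose, push and grip.
It fails at once if the robot itself touches an offcut (contact force between any of offcut_a, offcut_b, offcut_c, offcut_d and the fingers above 0.5 N or contact force between any of offcut_a, offcut_b, offcut_c, offcut_d and the arm above 0.5 N).
It fails at once if the scraper is dropped or flung (moving at over 0.8 m/s out of the hand) (linear speed of scraper above 0.8 m/s and contact force between scraper and the fingers below 0.05 N).
It fails at once if the green-lamp cassette is lifted more than 5 mm (z of fan_green_grip in the frame of chassis above 0.1125 m).
It fails at once if a bystander is moved more than 30 mm (distance of any of post_box, parts_case, screwdriver, strippers, carton from where it was at the start of the episode above 0.03 m).
It also fails if it takes over 61 s, if anything falls off the work surface, if the arm or the gripper's body presses on something with over 40 N, if the wrist force passes 120 N, or if a joint passes its speed limit or range.

## Working session

There is one attempt and no reset: what is moved stays moved. The work goes in short steps, Python scripts to look and compute and a tool call to move; the robot and the scene stay as the last step left them, time stands still between calls to the robot, and variables do not carry over. Pictures are saved under pics/ and viewed, and the job is handed in when it is done.

Besides the shell and the picture viewer there is one more tool, called after "Call:" as name(argument=value, ...), one argument or row to a line, values as JSON. jog_arm: Moves the arm, as the interface text tells. Its arguments: {"type":"object","properties":{"steps":{"type":"array","items":{"type":"object","properties":{"dp":{"type":"array","items":{"type":"number"}},"spin":{"type":"number"}}}},"gripper":{"type":"number"}},"required":["steps"]}

```bash
ls; mkdir -p pics
python3 - <<'E'
from station import telemetry, optics, r
import cv2
print(telemetry.get_state())
for n in("top","side"):
    f=optics.grab_frame(n)
    print(n,{k:(v.tolist() if hasattr(v,'tolist') else v) for k,v in f.items() if k!="image"})
    cv2.imwrite(f"pics/{n}0.png",cv2.cvtColor(f["image"],cv2.COLOR_RGB2BGR))
E
```

```text
pics
{'time_s': 0.0, 'joint_pos': array([-1.54145398e+00,  3.13498631e-01,  1.49845644e+00,  2.27959408e-05,
        1.33098153e+00, -2.23447067e-01]), 'qvel': array([-1.39227734e-03, -3.10609904e-03, -4.29443713e-06,  1.89721570e-04,
       -6.51043911e-05,  2.86137514e-05]), 'tau': array([ 1.08189262e-03, -4.12265217e+01, -2.59742510e+01, -9.03037312e-05,
        4.13282964e-03, -5.90576761e-07]), 'tcp_pos': array([ 0.13126791, -0.50807783,  0.24470289]), 'eef_rot': array([ 7.90600996e-01, -6.12331294e-01, -4.18328970e-04, -5.25996097e-04]), 'ft_force': array([0.47120698, 0.31601785, 0.03806101]), 'torque': array([ 0.0821632 ,  0.00023713, -0.03034117]), 'finger_gap': 0.08502731077168363}
top {'fov_y': 43.12311173317456, 'cx': 287.0194768575034, 'cy': 206.66861696345987, 'D': [-0.1238306534357939, 0.0, 0.0, 0.0, 0.0], 'R': [[-0.018661785654032734, -0.9997826727053275, -0.009292207186380052], [-0.98693920640344, 0.019907811048095737, -0.1598583182790965], [0.16000856420814027, 0.006187601915523664, -0.9870962328783272]], 't': [0.011774396270549827, 0.5121314444102102, 1.4694032598139222]}
side {'fov_y': 44.40754049637525, 'cx': 293.2125869342924, 'cy': 206.73126735763924, 'D': [-0.1056319844504563, 0.0, 0.0, 0.0, 0.0], 'R': [[0.740065828351214, -0.6725149342569777, -0.005121807119028177], [-0.42007842360999326, -0.4562991672727063, -0.7844266619407949], [0.5252015686611902, 0.5826789280105876, -0.6202004346404941]], 't': [-0.37469411940961633, 0.2823834593424845, 1.6069486884215327]}
```

View pics/top0.png

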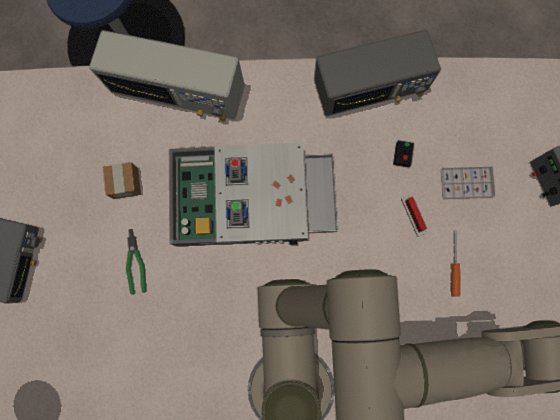

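View pics/side0.png

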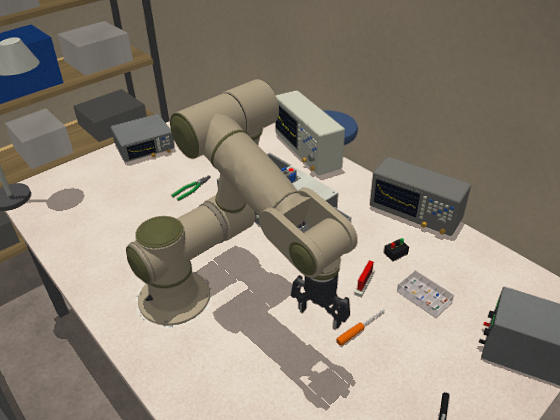

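The top view shows the chassis with the red lamp at (236,163), the rear bay, and the green lamp at (236,207). The offcuts are around (285,190), the tray is at (320,193) and the scraper at (415,215). Next I'll take enlarged crops.

Run:
```python
import cv2
im=cv2.imread("pics/top0.png")
c=im[135:255,160:345]; cv2.imwrite("pics/c1.png",cv2.resize(c,None,fx=4.3,fy=4.3,interpolation=cv2.INTER_CUBIC))
c=im[180:250,385:455]; cv2.imwrite("pics/c2.png",cv2.resize(c,None,fx=8,fy=8,interpolation=cv2.INTER_CUBIC))
im=cv2.imread("pics/side0.png")
c=im[240:310,335:405]; cv2.imwrite("pics/c3.png",cv2.resize(c,None,fx=8,fy=8,interpolation=cv2.INTER_CUBIC))
```

```text
(no output)
```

View pics/c1.png

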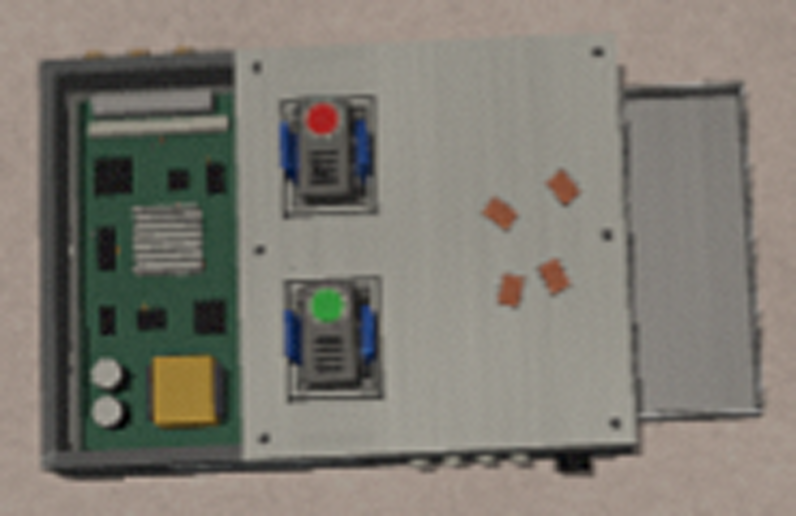

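View pics/c2.png

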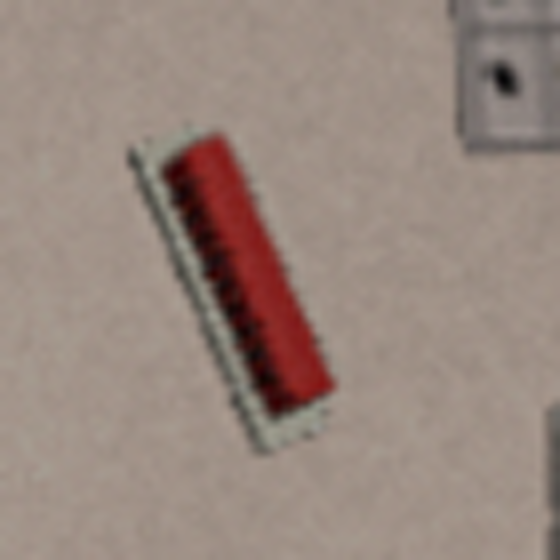

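View pics/c3.png

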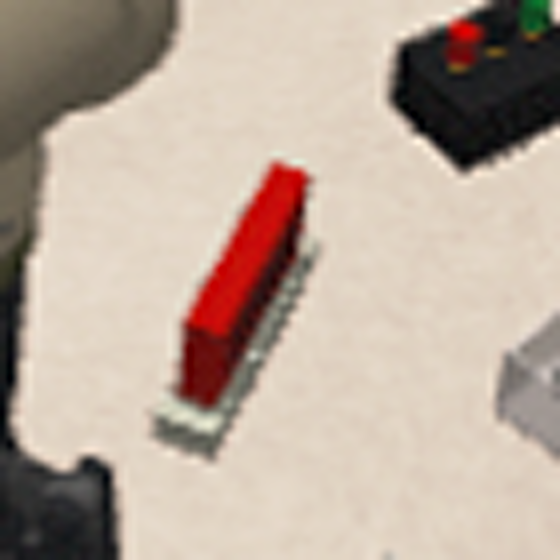

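```bash
cat > h.py <<'E'
import numpy as np, cv2
from station import telemetry, optics
def K(f):
    fl=f["image"].shape[0]/2/np.tan(np.radians(f["fov_y"])/2)
    return np.array([[fl,0,f["cx"]],[0,fl,f["cy"]],[0,0,1]])
def back(f,px,z):
    R=np.array(f["R"]);t=np.array(f["t"])
    n=cv2.undistortPoints(np.array(px,float).reshape(-1,1,2),K(f),np.array(f["D"]))[:,0]
    d=np.c_[n,np.ones(len(n))]@R; C=-R.T@t
    return C+d*((z-C[2])/d[:,2])[:,None]
def proj(f,X):
    return cv2.projectPoints(np.array(X,float).reshape(-1,1,3),cv2.Rodrigues(np.array(f["R"]))[0],np.array(f["t"]),K(f),np.array(f["D"]))[0][:,0]
def crop(p,s,x0,y0): return (np.array(p,float)+.5)/s-.5+[x0,y0]
E
python3 - <<'E'
from h import *
f=optics.grab_frame("top"); g=optics.grab_frame("side")
np.set_printoptions(precision=4,suppress=True)
R=np.array(f["R"]);print("C",-R.T@f["t"])
q=lambda p,z:back(f,crop(p,4.3,160,135),z)
L=q([(617,38),(637,440),(235,52),(243,460)],.088);print(L)
print("edge ang",np.degrees(np.arctan2(*(L[0]-L[1])[[1,0]])),np.degrees(np.arctan2(*(L[2]-L[3])[[1,0]])), np.linalg.norm(L[0]-L[1]))
print("holes",q([(257,67),(598,51),(264,438),(615,423)],.088))
print("pads",q([(287,128),(291,183),(361,126),(364,180),(291,315),(292,365),(367,308),(370,360)],.124))
print("off",q([(500,213),(563,187),(511,290),(554,276)],.093))
print("tray rim",q([(740,85),(760,412)],.035))
S=back(f,crop([(187,150),(220,135),(335,385),(297,405)],8,385,180),.06);print(S,S.mean(0))
S=back(g,crop([(275,162),(310,180),(215,335),(185,320)],8,335,240),.06);print(S,S.mean(0))
S=back(f,crop([(130,150),(262,455)],8,385,180),.015);print(S)
E
```

```text
C [ 0.2705 -0.0075  1.5324]
[[ 0.6838 -0.047   0.088 ]
 [ 0.4199 -0.0535  0.088 ]
 [ 0.6801  0.2034  0.088 ]
 [ 0.4118  0.1972  0.088 ]]
edge ang 1.3954114227389363 1.3291043646863183 0.2640334768390323
holes [[ 0.6695  0.1889  0.088 ]
 [ 0.6753 -0.0344  0.088 ]
 [ 0.4257  0.1838  0.088 ]
 [ 0.431  -0.0398  0.088 ]]
pads [[0.6191 0.1647 0.124 ]
 [0.5833 0.1621 0.124 ]
 [0.6193 0.1176 0.124 ]
 [0.5842 0.1158 0.124 ]
 [0.4988 0.1621 0.124 ]
 [0.4672 0.1615 0.124 ]
 [0.5023 0.1144 0.124 ]
 [0.4694 0.1127 0.124 ]]
off [[ 0.5675  0.0311  0.093 ]
 [ 0.5838 -0.0098  0.093 ]
 [ 0.5172  0.0248  0.093 ]
 [ 0.5257 -0.0028  0.093 ]]
tray rim [[ 0.6645 -0.1308  0.035 ]
 [ 0.4422 -0.1367  0.035 ]]
[[ 0.5263 -0.3404  0.06  ]
 [ 0.5314 -0.3525  0.06  ]
 [ 0.4416 -0.3884  0.06  ]
 [ 0.4348 -0.3745  0.06  ]] [ 0.4835 -0.364   0.06  ]
[[ 0.5251 -0.3413  0.06  ]
 [ 0.5277 -0.3577  0.06  ]
 [ 0.4365 -0.3886  0.06  ]
 [ 0.4339 -0.3754  0.06  ]] [ 0.4808 -0.3658  0.06  ]
[[ 0.5345 -0.3297  0.015 ]
 [ 0.422  -0.3719  0.015 ]]
```

```bash
cat >> h.py <<'E'
from scipy.spatial.transform import Rotation as Ro
def go(target,ang):
    """dp (cm) and spin (deg) to a world TCP target with tool-x at angle ang (deg)"""
    s=telemetry.get_state(); M=Ro.from_quat(s["eef_rot"]).as_matrix()
    d=M.T@(np.array(target)-s["tcp_pos"])*100
    a=np.degrees(np.arctan2(M[1,0],M[0,0]))
    print("t",round(s["time_s"],2),"tcp",s["tcp_pos"].round(4),"ang",a.round(2),"gap",round(s["finger_gap"],4),"F",s["ft_force"].round(2))
    print("dp",d.round(2),"spin",round(-(ang-a),2))
E
python3 -c "
from h import *
go([.482,-.365,.13],-69.5)"
```

```text
t 0.2 tcp [ 0.1313 -0.5082  0.245 ] ang -75.52 gap 0.0853 F [-0.3   0.86 -0.35]
dp [ -5.08 -37.54  11.51] spin -6.02
```

Call:
jog_arm(
  steps=[
    {"dp": [-0.7, -5.4, 0], "spin": -1},
    {"dp": [-1.5, -11, 0], "spin": -2},
    {"dp": [-2.3, -16.5, 1], "spin": -3},
    {"dp": [-3, -22, 4], "spin": -4},
    {"dp": [-3.8, -27.5, 6], "spin": -5},
    {"dp": [-4.5, -33, 8.5], "spin": -6},
    {"dp": [-5.1, -37.5, 10.5], "spin": -6},
    {"dp": [-5.1, -37.5, 11.5], "spin": -6},
    {"dp": [-5.1, -37.5, 11.5], "spin": -6},
  ],
)

```text
time_s: 1.32
tcp_pos: [0.481, -0.3651, 0.1295]
eef_rot: [0.822, -0.57, -0.001, -0.0]
ft_force: [-0.7, 0.0, -0.2]
finger_gap: 0.0852
```

```bash
python3 - <<'E'
from h import *
go([.482,-.365,.035],-69.5)
for n in("top","side"):
    f=optics.grab_frame(n); im=cv2.cvtColor(f["image"],cv2.COLOR_RGB2BGR)
    u,v=proj(f,[[.482,-.365,.06]])[0].astype(int)
    cv2.imwrite(f"pics/a_{n}.png",cv2.resize(im[v-50:v+50,u-50:u+50],None,fx=6,fy=6,interpolation=cv2.INTER_CUBIC))
E
python3 -c "
import cv2,numpy as np
cv2.imwrite('pics/a.png',cv2.resize(np.hstack([cv2.imread('pics/a_top.png'),cv2.imread('pics/a_side.png')]),(800,400)))"
```

```text
t 1.32 tcp [ 0.481  -0.3651  0.1295] ang -69.52 gap 0.0852 F [-0.69  0.03 -0.21]
dp [ 0.04 -0.11  9.45] spin -0.02
```

View pics/a.png

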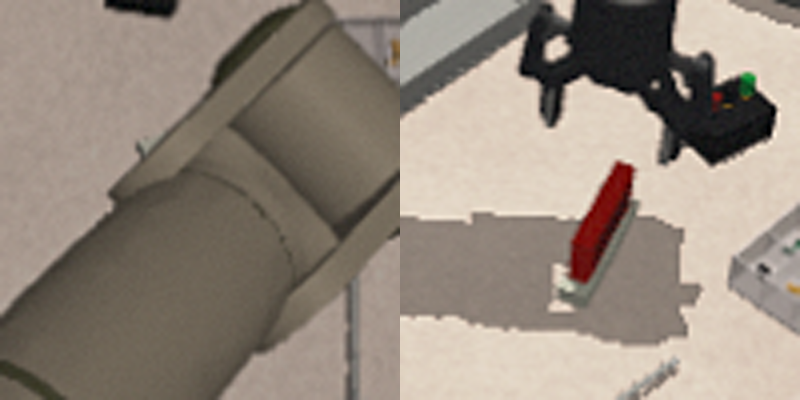

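The side view shows the open jaws straddling the red rib, with the post box clear behind them. I'll descend and grip.

Call:
jog_arm(
  steps=[
    {"dp": [0, -0.1, 3]},
    {"dp": [0, -0.1, 6]},
    {"dp": [0, -0.1, 8.4]},
    {"dp": [0, -0.1, 9.4]},
    {"dp": [0, -0.1, 9.4]},
  ],
)

```text
invalid input
```

Call:
jog_arm(
  steps=[
    {"dp": [0, 0, 0]},
    {"dp": [0, 0, 0]},
    {"dp": [0, 0, 0]},
    {"dp": [0, 0, 0]},
    {"dp": [0, 0, 0]},
    {"dp": [0, 0, 0]},
  ],
  gripper=0.5,
)

```text
invalid input
```

Run:
```python
from h import *
go([.482,-.365,.035],-69.5)
f=optics.grab_frame("side"); im=cv2.cvtColor(f["image"],cv2.COLOR_RGB2BGR)
u,v=proj(f,[[.482,-.365,.06]])[0].astype(int)
cv2.imwrite(f"pics/b_side.png",cv2.resize(im[v-50:v+50,u-50:u+50],None,fx=6,fy=6,interpolation=cv2.INTER_CUBIC))
```

```text
t 1.43 tcp [ 0.4809 -0.366   0.131 ] ang -69.6 gap 0.0852 F [-0.   -0.08 -0.47]
dp [-0.07 -0.14  9.6 ] spin -0.1
```

View pics/b_side.png

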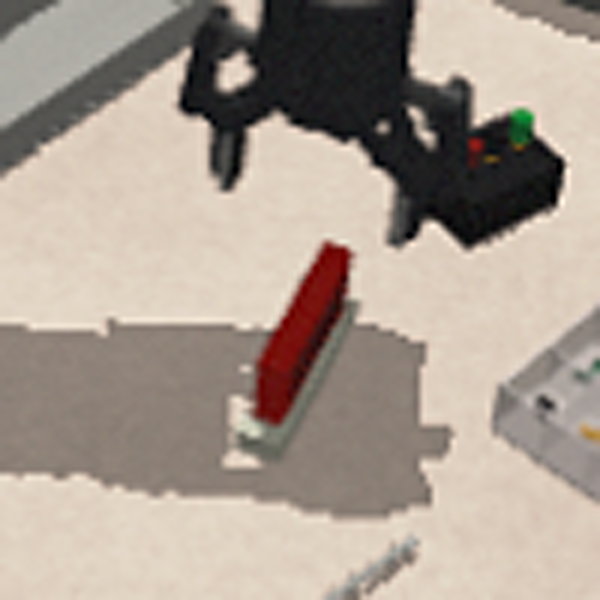

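The moves were refused because "spin" was missing, so nothing moved.

Call:
jog_arm(
  steps=[
    {"dp": [0, -0.1, 3], "spin": 0},
    {"dp": [0, -0.1, 6], "spin": 0},
    {"dp": [0, -0.1, 8.4], "spin": 0},
    {"dp": [0, -0.1, 9.4], "spin": 0},
    {"dp": [0, -0.1, 9.4], "spin": 0},
  ],
)

```text
time_s: 2.1
tcp_pos: [0.4823, -0.3652, 0.0367]
eef_rot: [0.821, -0.57, 0.0, 0.0]
ft_force: [-0.3, 0.0, 0.4]
finger_gap: 0.0855
```

Call:
jog_arm(
  steps=[
    {"dp": [0, 0, 0], "spin": 0},
    {"dp": [0, 0, 0], "spin": 0},
    {"dp": [0, 0, 0], "spin": 0},
    {"dp": [0, 0, 0], "spin": 0},
    {"dp": [0, 0, 0], "spin": 0},
    {"dp": [0, 0, 0], "spin": 0},
  ],
  gripper=0.5,
)

```text
time_s: 2.85
tcp_pos: [0.4827, -0.3649, 0.0366]
eef_rot: [0.822, -0.57, 0.0, 0.0]
ft_force: [0.3, 0.1, 4.3]
finger_gap: 0.0173
```

Run:
```python
from h import *
go([.482,-.365,.035],-69.5)
f=optics.grab_frame("side"); im=cv2.cvtColor(f["image"],cv2.COLOR_RGB2BGR)
u,v=proj(f,[[.482,-.365,.06]])[0].astype(int)
cv2.imwrite(f"pics/b_side2.png",cv2.resize(im[v-50:v+50,u-50:u+50],None,fx=6,fy=6,interpolation=cv2.INTER_CUBIC))
```

```text
t 2.85 tcp [ 0.4827 -0.3649  0.0366] ang -69.51 gap 0.0173 F [0.27 0.08 4.33]
dp [-0.02  0.07  0.16] spin -0.01
```

View pics/b_side2.png

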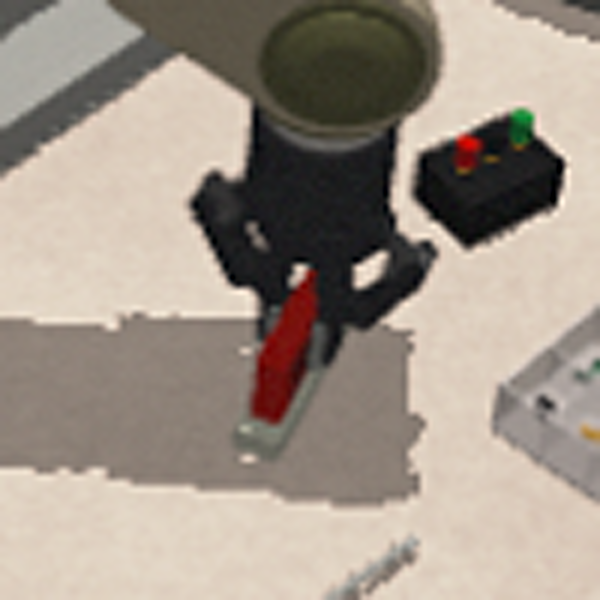

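The rib is gripped (gap 17 mm). The TCP sits 36.6 mm above the scraper's underside, so I'll use 0.1246 for the lid. Lifting now.

Call:
jog_arm(
  steps=[
    {"dp": [0, 0, -2], "spin": 0},
    {"dp": [0, 0, -6], "spin": 0},
    {"dp": [0, 0, -11], "spin": 0},
    {"dp": [0, 0, -16], "spin": 0},
    {"dp": [0, 0, -19], "spin": 0},
    {"dp": [0, 0, -20], "spin": 0},
    {"dp": [0, 0, -20], "spin": 0},
  ],
)

```text
time_s: 3.78
tcp_pos: [0.4824, -0.3646, 0.2353]
eef_rot: [0.822, -0.57, -0.001, -0.0]
ft_force: [-0.2, 0.4, -1.8]
finger_gap: 0.0173
```

Run:
```python
from h import *
go([.5485,.07,.236],-88.65)
```

```text
t 3.77 tcp [ 0.4824 -0.3646  0.2353] ang -69.52 gap 0.0173 F [-0.15  0.35 -1.82]
dp [-3.84e+01 -2.14e+01 -3.00e-02] spin 19.13
```

Call:
jog_arm(
  steps=[
    {"dp": [-3, -1.7, 0], "spin": 2},
    {"dp": [-7.5, -4.2, 0], "spin": 4},
    {"dp": [-12, -6.7, 0], "spin": 6},
    {"dp": [-16.5, -9.2, 0], "spin": 8},
    {"dp": [-21, -11.7, 0], "spin": 10},
    {"dp": [-25.5, -14.2, 0], "spin": 13},
    {"dp": [-30, -16.7, 0], "spin": 15},
    {"dp": [-34, -19, 0], "spin": 17},
    {"dp": [-37, -20.6, 0], "spin": 19.1},
    {"dp": [-38.4, -21.4, 0], "spin": 19.1},
  ],
)

```text
time_s: 5.03
tcp_pos: [0.5482, 0.0712, 0.2346]
eef_rot: [0.716, -0.698, -0.001, 0.001]
ft_force: [0.0, -1.5, -1.7]
finger_gap: 0.0175
```

Call:
jog_arm(
  steps=[
    {"dp": [0, 0, 0], "spin": 0},
    {"dp": [0, 0, 0], "spin": 0},
  ],
)

```text
time_s: 5.28
tcp_pos: [0.5486, 0.0686, 0.2359]
eef_rot: [0.715, -0.699, -0.0, 0.0]
ft_force: [0.6, -0.7, -1.5]
finger_gap: 0.0174
```

Run:
```python
from h import *
go([.5485,.07,.1266],-88.65)
for n in ("side","top"):
    f=optics.grab_frame(n); cv2.imwrite(f"pics/d_{n}.png",cv2.cvtColor(f["image"],cv2.COLOR_RGB2BGR))
```

```text
t 5.28 tcp [0.5486 0.0686 0.2359] ang -88.66 gap 0.0174 F [ 0.56 -0.67 -1.51]
dp [-0.14 -0.   10.93] spin -0.01
```

View pics/d_side.png

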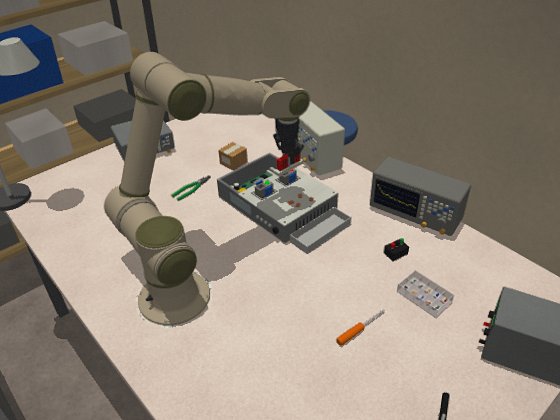

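View pics/d_top.png

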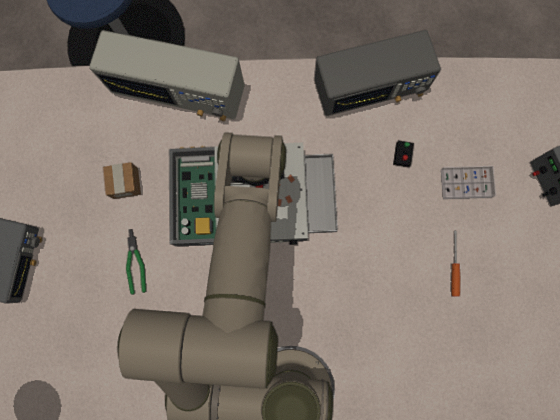

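The side view now shows the whole chassis, with the offcuts at about (299,199) and the scraper held above the cassettes at (283,162). I'll use it to check my pose estimate.

Run:
```python
from h import *
f=optics.grab_frame("side"); im=cv2.cvtColor(f["image"],cv2.COLOR_RGB2BGR)
th=np.radians(1.35);c,s=np.cos(th),np.sin(th);o=np.array([.5465,.1396])
W=lambda x,y,z:[o[0]+c*x-s*y,o[1]+s*x+c*y,z]
pts=[W(-.135,-.19,.088),W(.135,-.19,.088),W(-.135,.06,.088),W(.06,-.0275,.124),W(.06,.0275,.124),W(-.06,-.0275,.124),W(-.113,-.278,.035),W(.113,-.278,.035)]+[[.5675,.0311,.093],[.5838,-.0098,.093],[.5172,.0248,.093],[.5257,-.0028,.093]]
P=proj(f,pts); x0,y0=210,140;k=5
b=cv2.resize(im[y0:y0+115,x0:x0+150],None,fx=k,fy=k,interpolation=cv2.INTER_CUBIC)
for p in P:
    q=((p+.5-[x0,y0])*k-.5).astype(int); cv2.drawMarker(b,tuple(int(v) for v in q),(255,0,255),0,9,1)
cv2.imwrite("pics/e.png",b)
```

```text
(no output)
```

View pics/e.png

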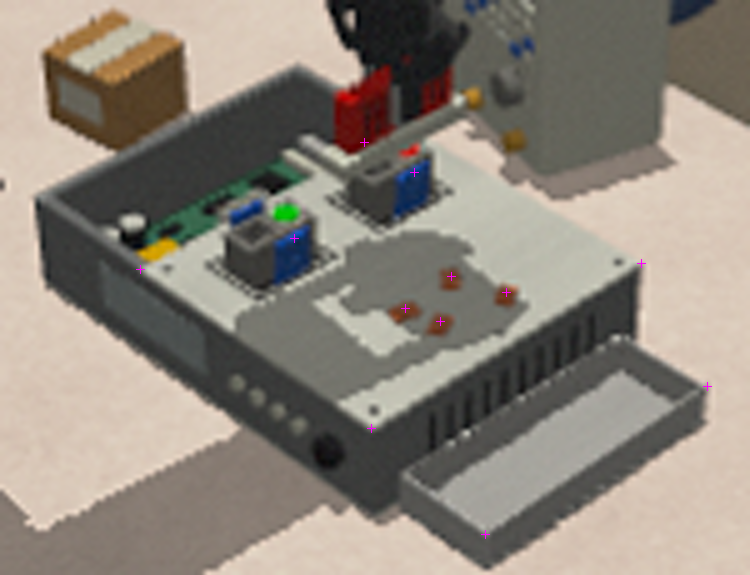

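Projected and observed corners and offcuts agree to about 1–2 mm. I'll lower the scraper behind the offcuts.

Call:
jog_arm(
  steps=[
    {"dp": [-0.1, 0, 3], "spin": 0},
    {"dp": [-0.1, 0, 6.5], "spin": 0},
    {"dp": [-0.1, 0, 9], "spin": 0},
    {"dp": [-0.1, 0, 10.5], "spin": 0},
    {"dp": [-0.1, 0, 10.9], "spin": 0},
    {"dp": [-0.1, 0, 10.9], "spin": 0},
  ],
)

```text
time_s: 6.18
tcp_pos: [0.549, 0.0707, 0.128]
eef_rot: [0.716, -0.699, 0.0, -0.0]
ft_force: [0.1, -0.1, -1.7]
finger_gap: 0.0172
```

Run:
```python
from h import *
go([.5485,.07,.125],-88.65)
f=optics.grab_frame("side"); im=cv2.cvtColor(f["image"],cv2.COLOR_RGB2BGR)
x0,y0=210,140;k=5
cv2.imwrite("pics/f.png",cv2.resize(im[y0:y0+115,x0:x0+150],None,fx=k,fy=k,interpolation=cv2.INTER_CUBIC))
go([.5485,.07,.125],-88.65)
```

```text
t 6.17 tcp [0.549  0.0707 0.128 ] ang -88.62 gap 0.0172 F [ 0.11 -0.14 -1.68]
dp [0.06 0.05 0.3 ] spin 0.03
t 6.22 tcp [0.5491 0.0707 0.1282] ang -88.62 gap 0.0175 F [ 0.75 -0.19 -1.78]
dp [0.07 0.06 0.32] spin 0.03
```

View pics/f.png

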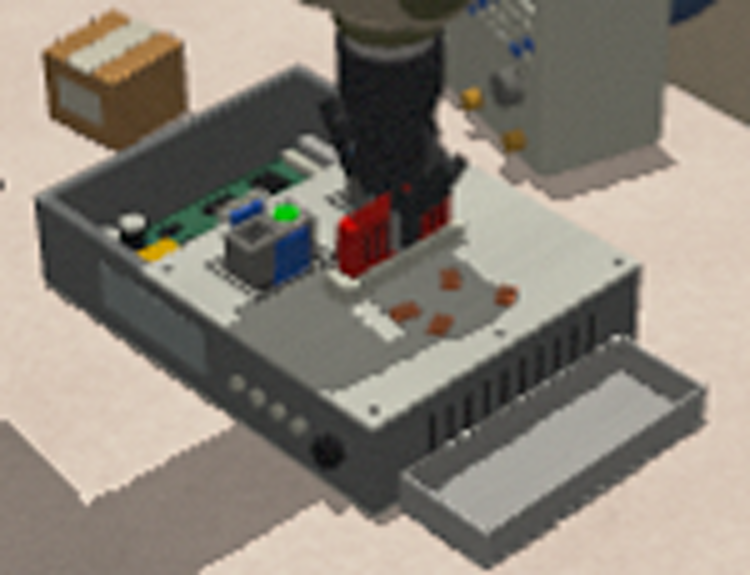

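The scraper is behind the offcuts and about 3 mm above the lid. I'll lower it in small steps until it touches.

Call:
jog_arm(
  steps=[
    {"dp": [0, 0, 0.2], "spin": 0},
    {"dp": [0, 0, 0.25], "spin": 0},
    {"dp": [0, 0, 0.25], "spin": 0},
  ],
)

```text
time_s: 6.6
tcp_pos: [0.5487, 0.0708, 0.1249]
eef_rot: [0.716, -0.698, 0.0, -0.0]
ft_force: [0.9, 0.3, -1.4]
finger_gap: 0.0177
```

Call:
jog_arm(
  steps=[
    {"dp": [0, 0, 0.08], "spin": 0},
    {"dp": [0, 0, 0.08], "spin": 0},
  ],
)

```text
time_s: 6.85
tcp_pos: [0.5487, 0.0708, 0.1246]
eef_rot: [0.716, -0.698, 0.0, -0.0]
ft_force: [-2.6, -0.7, 4.8]
finger_gap: 0.0174
```

It is in contact (about 6 N). I'll back off slightly and wipe towards the tray.

Call:
jog_arm(
  steps=[
    {"dp": [0.4, 0, -0.05], "spin": 0},
    {"dp": [1.2, 0, -0.05], "spin": 0},
    {"dp": [2, 0, -0.05], "spin": 0},
    {"dp": [2.8, 0, -0.05], "spin": 0},
    {"dp": [3.6, 0, -0.05], "spin": 0},
    {"dp": [4.4, 0, -0.05], "spin": 0},
    {"dp": [5.2, 0, -0.05], "spin": 0},
    {"dp": [6, 0, -0.05], "spin": 0},
    {"dp": [6.8, 0, -0.05], "spin": 0},
    {"dp": [7.4, 0, -0.05], "spin": 0},
  ],
)

```text
time_s: 8.1
tcp_pos: [0.5505, -0.0037, 0.1246]
eef_rot: [0.716, -0.699, 0.0, -0.0]
ft_force: [0.0, 4.0, 4.4]
finger_gap: 0.0177
```

Run:
```python
from h import *
f=optics.grab_frame("side"); im=cv2.cvtColor(f["image"],cv2.COLOR_RGB2BGR)
x0,y0=210,140;k=5
cv2.imwrite("pics/g.png",cv2.resize(im[y0:y0+115,x0:x0+150],None,fx=k,fy=k,interpolation=cv2.INTER_CUBIC))
go([.5515,-.045,.1246],-88.65)
```

```text
t 8.15 tcp [ 0.5505 -0.0042  0.1246] ang -88.64 gap 0.0174 F [-0.24  0.69  5.46]
dp [ 4.08 -0.    0.  ] spin 0.01
```

View pics/g.png

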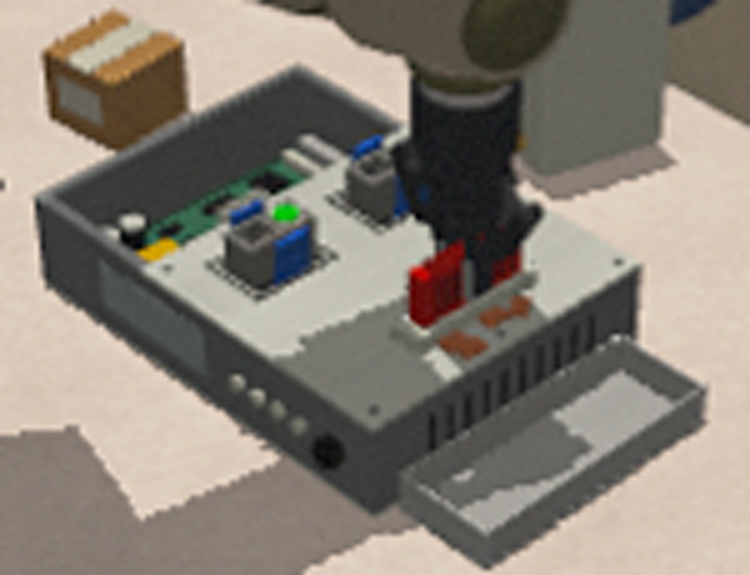

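The offcuts are lined up along the foot at (460,343) and (505,312), close to the edge. I'll continue slowly.

Call:
jog_arm(
  steps=[
    {"dp": [0.4, 0, 0], "spin": 0},
    {"dp": [0.9, 0, 0], "spin": 0},
    {"dp": [1.4, 0, 0], "spin": 0},
    {"dp": [1.9, 0, 0], "spin": 0},
    {"dp": [2.4, 0, 0], "spin": 0},
    {"dp": [2.9, 0, 0], "spin": 0},
    {"dp": [3.4, 0, 0], "spin": 0},
    {"dp": [3.9, 0, 0], "spin": 0},
    {"dp": [4.1, 0, 0], "spin": 0},
    {"dp": [4.1, 0, 0], "spin": 0},
  ],
)

```text
time_s: 9.4
tcp_pos: [0.5514, -0.0444, 0.1246]
eef_rot: [0.716, -0.698, 0.0, 0.0]
ft_force: [-0.5, 0.4, 4.7]
finger_gap: 0.017
```

Run:
```python
from h import *
f=optics.grab_frame("side"); im=cv2.cvtColor(f["image"],cv2.COLOR_RGB2BGR)
x0,y0=210,140;k=5
cv2.imwrite("pics/g2.png",cv2.resize(im[y0:y0+115,x0:x0+150],None,fx=k,fy=k,interpolation=cv2.INTER_CUBIC))
go([.5515,-.045,.1246],-88.65)
```

```text
t 9.45 tcp [ 0.5515 -0.0444  0.1246] ang -88.6 gap 0.0175 F [-0.58  1.06  4.93]
dp [ 0.06 -0.    0.  ] spin 0.05
```

View pics/g2.png

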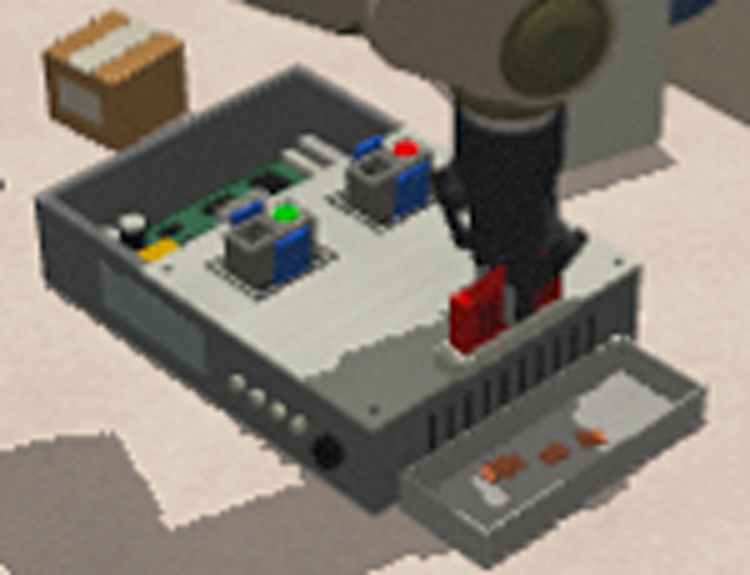

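All four offcuts lie in the tray, at (490,470), (510,463), (553,453) and (592,438). Now I'll take the scraper back to its place.

Call:
jog_arm(
  steps=[
    {"dp": [0, 0, -2], "spin": 0},
    {"dp": [0, 0, -5], "spin": 0},
    {"dp": [0, 0, -8], "spin": 0},
    {"dp": [0, 0, -9], "spin": 0},
    {"dp": [0, 0, -9], "spin": 0},
  ],
)

```text
time_s: 10.07
tcp_pos: [0.5512, -0.0443, 0.2138]
eef_rot: [0.716, -0.699, -0.0, 0.0]
ft_force: [-0.2, -1.1, -1.8]
finger_gap: 0.0174
```

Run:
```python
from h import *
go([.4825,-.365,.1366],-69.5)
```

```text
t 10.07 tcp [ 0.5512 -0.0443  0.2138] ang -88.62 gap 0.0174 F [-0.2  -1.07 -1.84]
dp [31.9   7.64  7.73] spin -19.12
```

Call:
jog_arm(
  steps=[
    {"dp": [3, 0.7, 0], "spin": -2},
    {"dp": [7, 1.7, 0], "spin": -4},
    {"dp": [11, 2.6, 0], "spin": -6},
    {"dp": [15, 3.6, 0], "spin": -8},
    {"dp": [19, 4.5, 1], "spin": -11},
    {"dp": [23, 5.5, 3], "spin": -14},
    {"dp": [27, 6.5, 5], "spin": -16},
    {"dp": [30, 7.2, 6.7], "spin": -18},
    {"dp": [31.9, 7.6, 7.7], "spin": -19.1},
    {"dp": [31.9, 7.6, 7.7], "spin": -19.1},
  ],
)

```text
time_s: 11.32
tcp_pos: [0.482, -0.3652, 0.1349]
eef_rot: [0.821, -0.571, -0.002, -0.0]
ft_force: [0.0, -0.6, -1.2]
finger_gap: 0.017
```

Call:
jog_arm(
  steps=[
    {"dp": [0, 0, 2], "spin": 0},
    {"dp": [0, 0, 5], "spin": 0},
    {"dp": [0, 0, 7.5], "spin": 0},
    {"dp": [0, 0, 9], "spin": 0},
    {"dp": [0, 0, 9.6], "spin": 0},
    {"dp": [0, 0, 9.6], "spin": 0},
  ],
)

```text
time_s: 12.08
tcp_pos: [0.4833, -0.3649, 0.0418]
eef_rot: [0.822, -0.57, 0.0, 0.0]
ft_force: [-0.4, -0.7, -1.3]
finger_gap: 0.0175
```

Run:
```python
from h import *
f=optics.grab_frame("side"); im=cv2.cvtColor(f["image"],cv2.COLOR_RGB2BGR)
x0,y0=280,140;k=5
cv2.imwrite("pics/i.png",cv2.resize(im[y0:y0+120,x0-20:x0+140],None,fx=k,fy=k,interpolation=cv2.INTER_CUBIC))
u,v=proj(f,[[.482,-.365,.06]])[0].astype(int)
cv2.imwrite(f"pics/i2.png",cv2.resize(im[v-50:v+50,u-50:u+50],None,fx=6,fy=6,interpolation=cv2.INTER_CUBIC))
go([.4825,-.365,.0366],-69.5)
```

```text
t 12.12 tcp [ 0.4834 -0.3651  0.0422] ang -69.51 gap 0.0178 F [-0.74 -0.26 -2.38]
dp [-0.04  0.09  0.56] spin -0.01
```

View pics/i2.png

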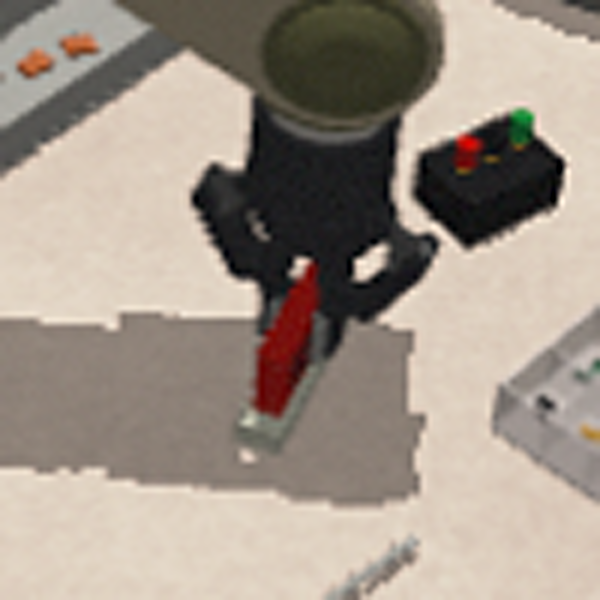

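The scraper hangs about 5 mm above the bench at its old place. I'll lower it the rest of the way.

Call:
jog_arm(
  steps=[
    {"dp": [0, 0, 0.3], "spin": 0},
    {"dp": [0, 0, 0.5], "spin": 0},
    {"dp": [0, 0, 0.55], "spin": 0},
    {"dp": [0, 0, 0.55], "spin": 0},
  ],
)

```text
time_s: 12.62
tcp_pos: [0.4833, -0.3651, 0.0366]
eef_rot: [0.822, -0.57, 0.0, 0.0]
ft_force: [-1.2, 1.1, 5.0]
finger_gap: 0.017
```

Call:
jog_arm(
  steps=[
    {"dp": [0, 0, 0], "spin": 0},
    {"dp": [0, 0, 0], "spin": 0},
    {"dp": [0, 0, 0], "spin": 0},
    {"dp": [0, 0, 0], "spin": 0},
    {"dp": [0, 0, 0], "spin": 0},
  ],
  gripper=8.54,
)

```text
time_s: 13.25
tcp_pos: [0.4831, -0.3649, 0.036]
eef_rot: [0.822, -0.57, -0.0, 0.0]
ft_force: [0.2, -0.2, -0.2]
finger_gap: 0.0857
```

Call:
jog_arm(
  steps=[
    {"dp": [0, 0, -2], "spin": 0},
    {"dp": [0, 0, -5], "spin": 0},
    {"dp": [0, 0, -10], "spin": 0},
    {"dp": [0, 0, -15], "spin": 0},
    {"dp": [0, 0, -19], "spin": 0},
    {"dp": [0, 0, -20], "spin": 0},
  ],
)

```text
time_s: 14.0
tcp_pos: [0.4836, -0.3653, 0.2387]
eef_rot: [0.822, -0.57, 0.002, 0.001]
ft_force: [-0.3, 0.1, 0.1]
finger_gap: 0.0853
```

Run:
```python
from h import *
go([.6065,.141,.235],-88.65)
f=optics.grab_frame("side"); im=cv2.cvtColor(f["image"],cv2.COLOR_RGB2BGR)
k=5
cv2.imwrite("pics/j.png",cv2.resize(im[150:265,280:420],None,fx=k,fy=k,interpolation=cv2.INTER_CUBIC))
cv2.imwrite("pics/j2.png",cv2.resize(im[150:220,250:320],None,fx=8,fy=8,interpolation=cv2.INTER_CUBIC))
cv2.imwrite("pics/j_raw.png",im)
f=optics.grab_frame("top"); im=cv2.cvtColor(f["image"],cv2.COLOR_RGB2BGR)
cv2.imwrite("pics/j3.png",cv2.resize(im[140:230,210:270],None,fx=6.5,fy=6.5,interpolation=cv2.INTER_CUBIC))
```

```text
t 14.0 tcp [ 0.4836 -0.3653  0.2387] ang -69.51 gap 0.0853 F [-0.27  0.14  0.09]
dp [-43.13 -29.24   0.24] spin 19.14
```

View pics/j.png

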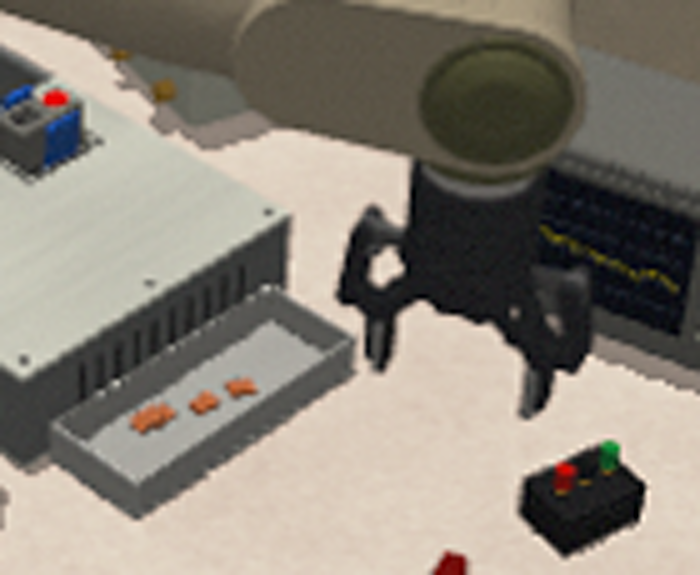

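View pics/j2.png

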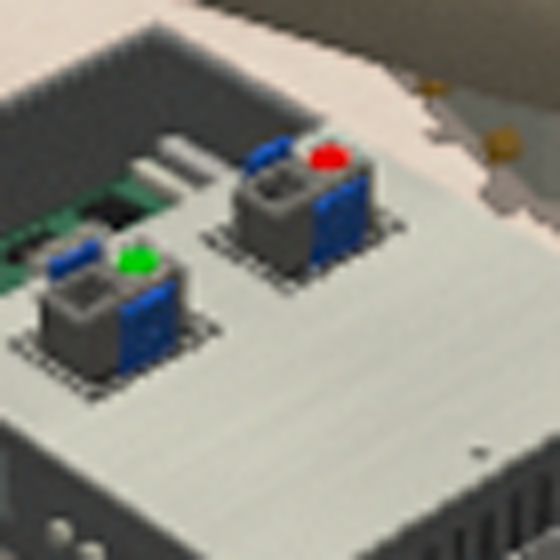

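View pics/j3.png

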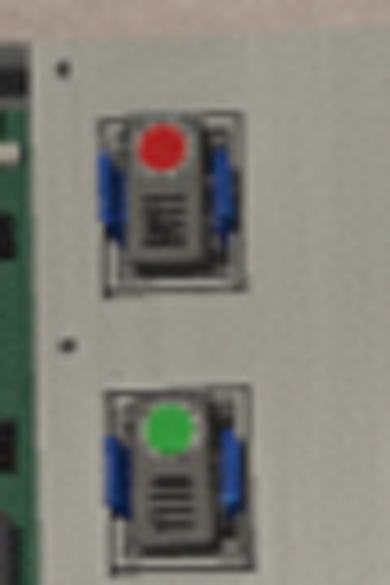

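Run:
```python
from h import *
np.set_printoptions(precision=4,suppress=True)
f=optics.grab_frame("top"); g=optics.grab_frame("side")
q=lambda p,z:back(f,crop(p,6.5,210,140),z)
B=q([(98,120),(240,113),(246,290),(106,297)],.088);print("red bay",B,B.mean(0))
B=q([(106,393),(248,386),(253,568),(112,575)],.088);print("green bay",B.mean(0))
print("lamps",q([(162,147),(169,430)],.122))
print("lamps side",back(g,crop([(328,156),(137,259)],8,250,150),.122))
th=np.radians(1.35);c,s=np.cos(th),np.sin(th);o=np.array([.5465,.1396])
W=lambda x,y,z:[o[0]+c*x-s*y,o[1]+s*x+c*y,z]
for x in(.06,-.06):
  P=proj(g,[W(x+a,-.0275,z) for a,z in((-.015,.124),(.015,.124),(.015,.091),(-.015,.091))])
  print("pred side pad",((P+.5-[250,150])*8-.5))
```

```text
red bay [[0.6464 0.1739 0.088 ]
 [0.6481 0.1125 0.088 ]
 [0.5701 0.1103 0.088 ]
 [0.5684 0.1703 0.088 ]] [0.6083 0.1418 0.088 ]
green bay [0.4886 0.139  0.088 ]
lamps [[0.6252 0.1426 0.122 ]
 [0.5045 0.1399 0.122 ]]
lamps side [[0.6257 0.1453 0.122 ]
 [0.5055 0.1424 0.122 ]]
pred side pad [[320.6846 208.6593]
 [367.3912 183.1278]
 [367.5607 240.7698]
 [321.3437 266.5263]]
pred side pad [[125.6667 315.3641]
 [175.6813 287.9829]
 [177.9231 346.4998]
 [128.476  374.0884]]
```

The red bay centre is at about (0.607, 0.1415), and both views agree to 1–3 mm. I'll move above it.

Call:
jog_arm(
  steps=[
    {"dp": [-3, -2, 0], "spin": 2},
    {"dp": [-8, -5.4, 0], "spin": 4},
    {"dp": [-13, -8.8, 0], "spin": 6},
    {"dp": [-18, -12.2, 0], "spin": 8},
    {"dp": [-23, -15.6, 0], "spin": 10},
    {"dp": [-28, -19, 0], "spin": 12},
    {"dp": [-33, -22.4, 0], "spin": 14},
    {"dp": [-37.5, -25.4, 0], "spin": 17},
    {"dp": [-41, -28, 0], "spin": 19.1},
    {"dp": [-43.1, -29.2, 0], "spin": 19.1},
  ],
)

```text
time_s: 15.45
tcp_pos: [0.6055, 0.1432, 0.2338]
eef_rot: [0.716, -0.698, -0.001, 0.001]
ft_force: [-0.4, -0.3, -0.2]
finger_gap: 0.0852
```

Call:
jog_arm(
  steps=[
    {"dp": [0, 0, 3], "spin": 0},
    {"dp": [0, 0, 5], "spin": 0},
    {"dp": [0, 0, 5], "spin": 0},
  ],
)

```text
time_s: 15.82
tcp_pos: [0.6048, 0.141, 0.1832]
eef_rot: [0.716, -0.699, -0.002, 0.002]
ft_force: [0.7, 0.2, 0.0]
finger_gap: 0.0854
```

Run:
```python
from h import *
go([.607,.1415,.108],-88.65)
f=optics.grab_frame("side"); im=cv2.cvtColor(f["image"],cv2.COLOR_RGB2BGR)
cv2.imwrite("pics/k.png",cv2.resize(im[130:220,240:330],None,fx=6.5,fy=6.5,interpolation=cv2.INTER_CUBIC))
```

```text
t 15.82 tcp [0.6048 0.141  0.1832] ang -88.62 gap 0.0854 F [0.71 0.24 0.03]
dp [-0.05 -0.27  7.51] spin 0.03
```

View pics/k.png

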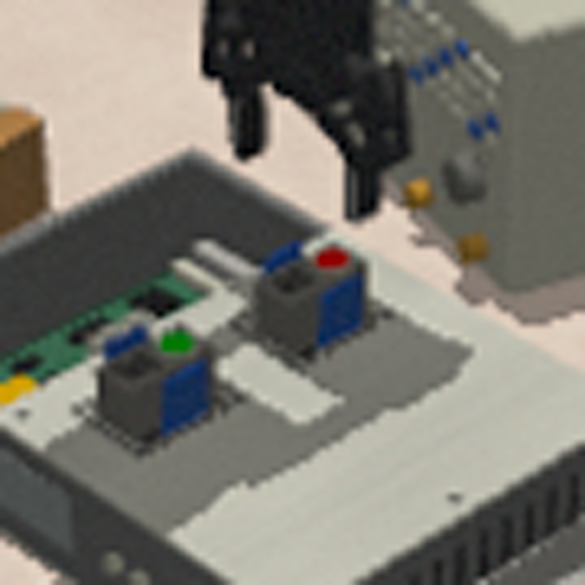

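The jaws are above the red cassette, one finger on each side. Descending.

Call:
jog_arm(
  steps=[
    {"dp": [0, -0.1, 2.5], "spin": 0},
    {"dp": [0, -0.1, 5], "spin": 0},
    {"dp": [0, -0.1, 6.8], "spin": 0},
    {"dp": [0, -0.1, 7.4], "spin": 0},
    {"dp": [0, -0.1, 7.4], "spin": 0},
    {"dp": [0, -0.1, 7.4], "spin": 0},
  ],
)

```text
time_s: 16.62
tcp_pos: [0.6073, 0.1411, 0.113]
eef_rot: [0.716, -0.699, 0.001, -0.001]
ft_force: [0.7, 0.3, -0.9]
finger_gap: 0.0857
```

Run:
```python
from h import *
go([.607,.1415,.108],-88.65)
f=optics.grab_frame("side"); im=cv2.cvtColor(f["image"],cv2.COLOR_RGB2BGR)
cv2.imwrite("pics/l.png",cv2.resize(im[130:220,240:330],None,fx=6.5,fy=6.5,interpolation=cv2.INTER_CUBIC))
```

```text
t 16.62 tcp [0.6073 0.1411 0.113 ] ang -88.61 gap 0.0857 F [ 0.73  0.25 -0.86]
dp [-0.04  0.03  0.5 ] spin 0.04
```

View pics/l.png

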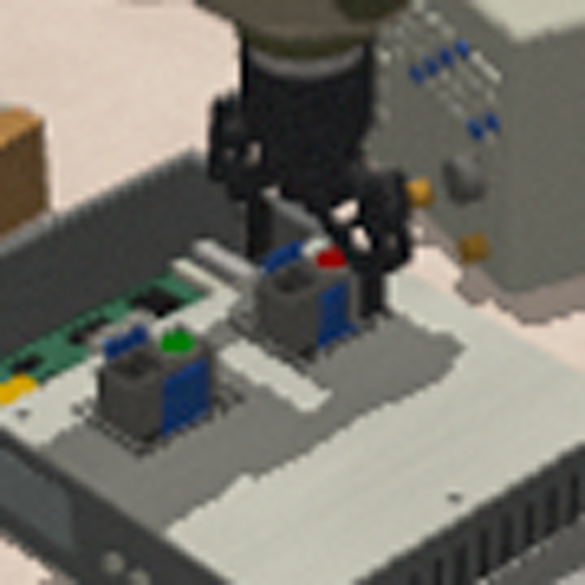

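The fingers straddle the catches. I'll go 5 mm lower and pinch.

Call:
jog_arm(
  steps=[
    {"dp": [0, 0, 0.3], "spin": 0},
    {"dp": [0, 0, 0.5], "spin": 0},
    {"dp": [0, 0, 0.5], "spin": 0},
  ],
)

```text
time_s: 17.05
tcp_pos: [0.6068, 0.141, 0.1068]
eef_rot: [0.716, -0.699, -0.0, 0.0]
ft_force: [0.8, 0.3, -0.4]
finger_gap: 0.0853
```

Call:
jog_arm(
  steps=[
    {"dp": [0, 0, 0], "spin": 0},
    {"dp": [0, 0, 0], "spin": 0},
    {"dp": [0, 0, 0], "spin": 0},
    {"dp": [0, 0, 0], "spin": 0},
    {"dp": [0, 0, 0], "spin": 0},
    {"dp": [0, 0, 0], "spin": 0},
    {"dp": [0, 0, 0], "spin": 0},
  ],
  gripper=3.5,
)

```text
time_s: 17.92
tcp_pos: [0.6078, 0.1411, 0.109]
eef_rot: [0.716, -0.699, 0.001, -0.001]
ft_force: [-2.5, 0.3, 10.8]
finger_gap: 0.036
```

Run:
```python
from h import *
go([.607,.1415,.108],-88.65)
f=optics.grab_frame("side"); im=cv2.cvtColor(f["image"],cv2.COLOR_RGB2BGR)
cv2.imwrite("pics/m.png",cv2.resize(im[130:220,240:330],None,fx=6.5,fy=6.5,interpolation=cv2.INTER_CUBIC))
```

```text
t 17.93 tcp [0.6078 0.1411 0.109 ] ang -88.61 gap 0.036 F [-2.52  0.34 10.84]
dp [-0.04  0.08  0.1 ] spin 0.04
```

View pics/m.png

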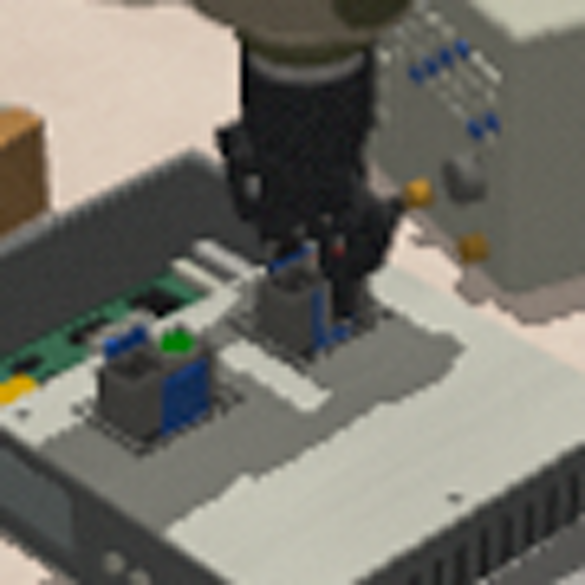

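The gap reads 36 mm, less than the expected 43 mm and close to the commanded 35 mm. I'll command it tighter to see whether the fingers are stopped by the object.

Call:
jog_arm(
  steps=[
    {"dp": [0, 0, 0], "spin": 0},
    {"dp": [0, 0, 0], "spin": 0},
    {"dp": [0, 0, 0], "spin": 0},
  ],
  gripper=3.0,
)

```text
time_s: 18.35
tcp_pos: [0.6078, 0.1411, 0.1095]
eef_rot: [0.716, -0.698, 0.001, -0.001]
ft_force: [-3.8, 0.1, 14.6]
finger_gap: 0.0336
```

Run:
```python
from h import *
go([.607,.1415,.108],-88.65)
f=optics.grab_frame("side"); im=cv2.cvtColor(f["image"],cv2.COLOR_RGB2BGR)
cv2.imwrite("pics/n.png",cv2.resize(im[150:200,260:310],None,fx=11,fy=11,interpolation=cv2.INTER_CUBIC))
f=optics.grab_frame("top"); im=cv2.cvtColor(f["image"],cv2.COLOR_RGB2BGR)
cv2.imwrite("pics/n2.png",cv2.resize(im[120:220,190:290],None,fx=6,fy=6,interpolation=cv2.INTER_CUBIC))
```

```text
t 18.35 tcp [0.6078 0.1411 0.1095] ang -88.61 gap 0.0336 F [-3.78  0.06 14.56]
dp [-0.04  0.08  0.15] spin 0.04
```

View pics/n.png

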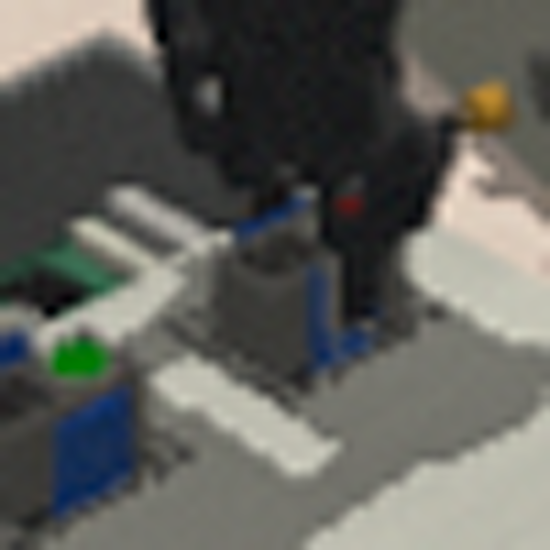

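View pics/n2.png

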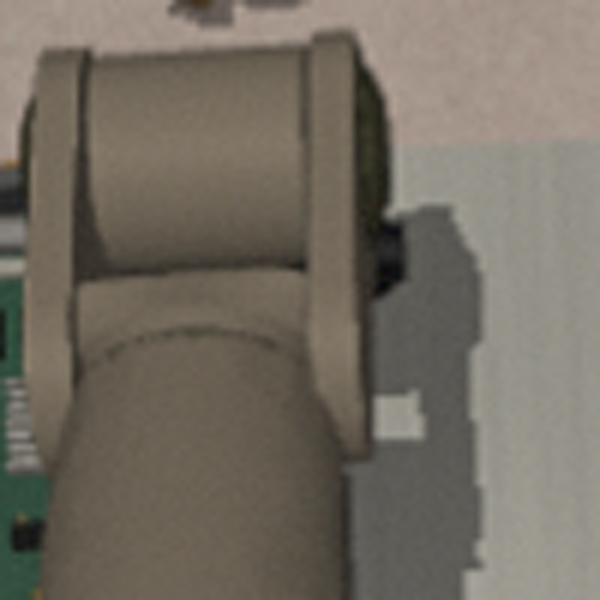

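The blue pad shows below the fingertip at (350,340), so I gripped a few mm too high and the fingers are tilting on the lower ends of their pads. I'll reopen, go 5 mm lower so the grasp point sits mid-pad, and pinch again.

Call:
jog_arm(
  steps=[
    {"dp": [0, 0, 0], "spin": 0},
    {"dp": [0, 0, 0], "spin": 0},
    {"dp": [0, 0, 0.3], "spin": 0},
    {"dp": [0, 0, 0.5], "spin": 0},
    {"dp": [0, 0, 0.5], "spin": 0},
    {"dp": [0, 0, 0.5], "spin": 0},
  ],
  gripper=7.5,
)

```text
time_s: 19.2
tcp_pos: [0.6069, 0.1411, 0.102]
eef_rot: [0.716, -0.699, 0.0, -0.0]
ft_force: [-0.2, 0.3, 0.0]
finger_gap: 0.0751
```

Run:
```python
from h import *
go([.607,.1415,.1025],-88.65)
f=optics.grab_frame("side"); im=cv2.cvtColor(f["image"],cv2.COLOR_RGB2BGR)
cv2.imwrite("pics/p.png",cv2.resize(im[140:210,250:320],None,fx=8,fy=8,interpolation=cv2.INTER_CUBIC))
```

```text
t 19.2 tcp [0.6069 0.1411 0.102 ] ang -88.62 gap 0.0751 F [-0.16  0.33  0.01]
dp [-0.04 -0.01 -0.05] spin 0.03
```

View pics/p.png

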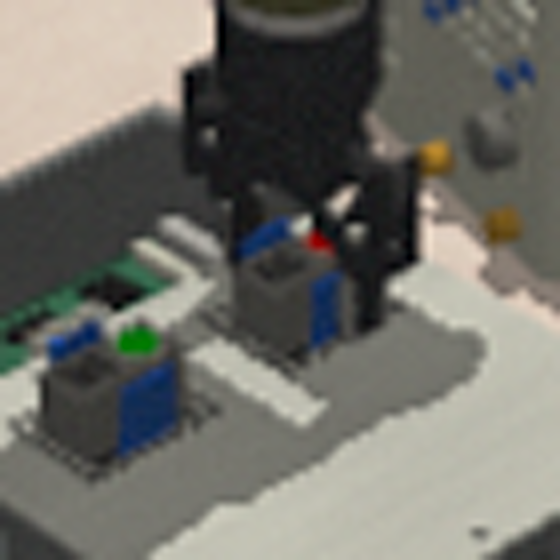

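Call:
jog_arm(
  steps=[
    {"dp": [0, 0, 0], "spin": 0},
    {"dp": [0, 0, 0], "spin": 0},
    {"dp": [0, 0, 0], "spin": 0},
    {"dp": [0, 0, 0], "spin": 0},
    {"dp": [0, 0, 0], "spin": 0},
    {"dp": [0, 0, 0], "spin": 0},
  ],
  gripper=3.8,
)

```text
time_s: 20.0
tcp_pos: [0.6074, 0.1411, 0.1034]
eef_rot: [0.716, -0.698, 0.001, -0.001]
ft_force: [-2.0, -0.9, 7.9]
finger_gap: 0.0385
```

Run:
```python
from h import *
go([.607,.1415,.1025],-88.65)
f=optics.grab_frame("side"); im=cv2.cvtColor(f["image"],cv2.COLOR_RGB2BGR)
cv2.imwrite("pics/q.png",cv2.resize(im[140:210,250:320],None,fx=8,fy=8,interpolation=cv2.INTER_CUBIC))
```

```text
t 20.0 tcp [0.6074 0.1411 0.1034] ang -88.61 gap 0.0385 F [-2.05 -0.87  7.93]
dp [-0.04  0.04  0.09] spin 0.04
```

View pics/q.png

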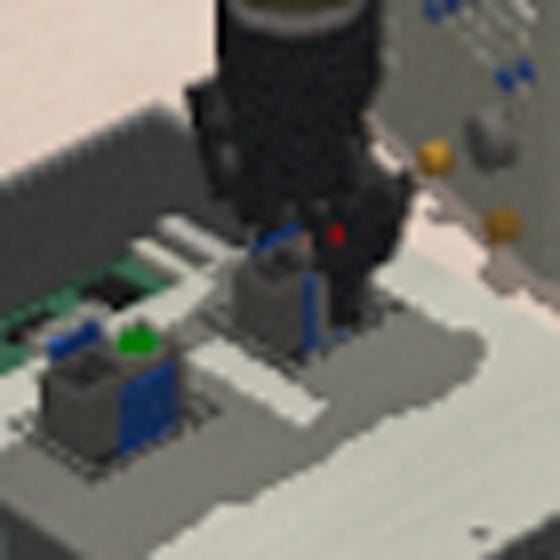

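Catches are pinched in (gap 38.5 mm, under the 43 mm stop width). I'll make a small test lift.

Call:
jog_arm(
  steps=[
    {"dp": [0, 0, -0.2], "spin": 0},
    {"dp": [0, 0, -0.5], "spin": 0},
    {"dp": [0, 0, -0.9], "spin": 0},
    {"dp": [0, 0, -1.2], "spin": 0},
    {"dp": [0, 0, -1.2], "spin": 0},
  ],
  gripper=3.2,
)

```text
time_s: 20.68
tcp_pos: [0.6069, 0.141, 0.1142]
eef_rot: [0.716, -0.699, 0.0, -0.0]
ft_force: [-0.6, -0.0, -3.1]
finger_gap: 0.0342
```

Run:
```python
from h import *
go([.607,.1415,.1025],-88.65)
f=optics.grab_frame("side"); im=cv2.cvtColor(f["image"],cv2.COLOR_RGB2BGR)
cv2.imwrite("pics/s.png",cv2.resize(im[140:210,250:320],None,fx=8,fy=8,interpolation=cv2.INTER_CUBIC))
```

```text
t 20.68 tcp [0.6069 0.141  0.1142] ang -88.62 gap 0.0342 F [-0.63 -0.01 -3.14]
dp [-0.04 -0.02  1.17] spin 0.03
```

View pics/s.png

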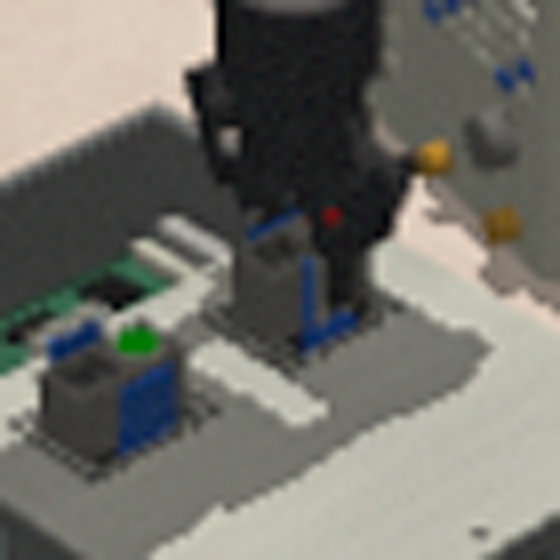

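It came free, with a 3.1 N load. Lifting on.

Call:
jog_arm(
  steps=[
    {"dp": [0, 0, -0.8], "spin": 0},
    {"dp": [0, 0, -2], "spin": 0},
    {"dp": [0, 0, -3.5], "spin": 0},
    {"dp": [0, 0, -5], "spin": 0},
    {"dp": [0, 0, -6.5], "spin": 0},
    {"dp": [0, 0, -8], "spin": 0},
    {"dp": [0, 0, -9.5], "spin": 0},
    {"dp": [0, 0, -11], "spin": 0},
    {"dp": [0, 0, -12.5], "spin": 0},
    {"dp": [0, 0, -14], "spin": 0},
  ],
)

```text
time_s: 21.98
tcp_pos: [0.6068, 0.141, 0.255]
eef_rot: [0.716, -0.699, -0.0, 0.0]
ft_force: [0.1, -0.9, -2.5]
finger_gap: 0.0342
```

Call:
jog_arm(
  steps=[
    {"dp": [0, 0, -0.7], "spin": 0},
    {"dp": [0, 0, -1], "spin": 0},
    {"dp": [0, 0, -1], "spin": 0},
    {"dp": [0, 0, -1], "spin": 0},
    {"dp": [0, 0, -1], "spin": 0},
    {"dp": [0, 0, -1], "spin": 0},
  ],
)

```text
time_s: 22.72
tcp_pos: [0.6068, 0.1411, 0.2639]
eef_rot: [0.716, -0.699, -0.0, 0.0]
ft_force: [0.8, -0.4, -3.8]
finger_gap: 0.0343
```

Run:
```python
from h import *
go([.607,.1415,.1025],-88.65)
f=optics.grab_frame("side"); im=cv2.cvtColor(f["image"],cv2.COLOR_RGB2BGR)
cv2.imwrite("pics/u.png",cv2.resize(im[105:250,210:400],None,fx=4.1,fy=4.1,interpolation=cv2.INTER_CUBIC))
cv2.imwrite("pics/u3.png",im)
f=optics.grab_frame("top"); im=cv2.cvtColor(f["image"],cv2.COLOR_RGB2BGR)
cv2.imwrite("pics/u2.png",im)
print(telemetry.get_state()["qvel"].round(4))
```

```text
t 22.73 tcp [0.6068 0.1411 0.2639] ang -88.61 gap 0.0343 F [ 0.84 -0.37 -3.81]
dp [-0.04 -0.02 16.14] spin 0.04
[-0.0003 -0.0014 -0.0006 -0.0004 -0.0019 -0.0011]
```

View pics/u.png

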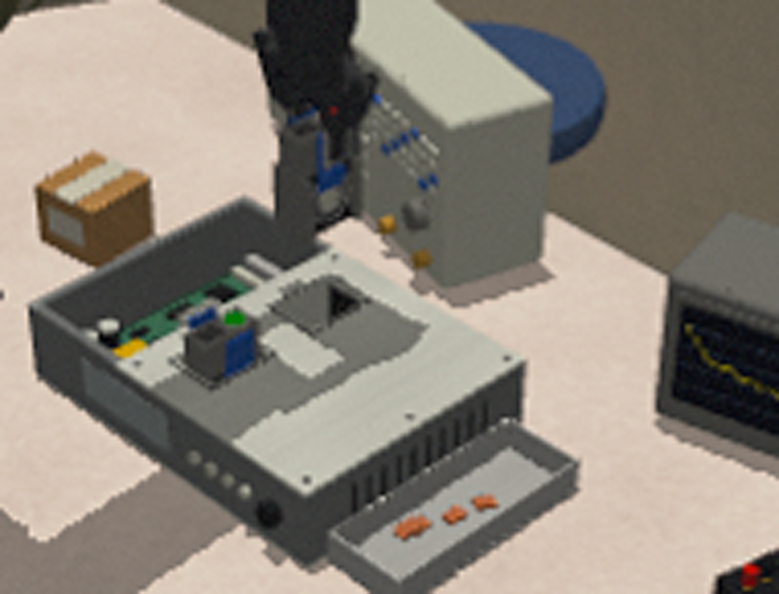

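View pics/u2.png

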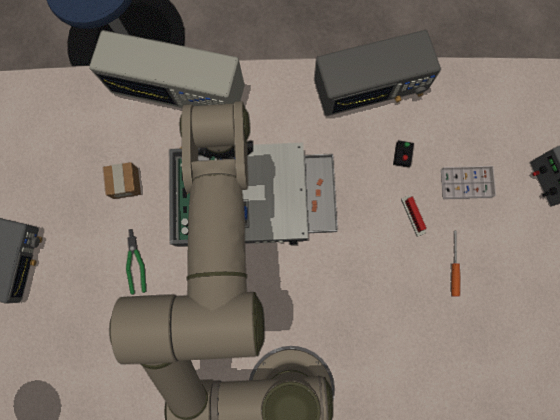

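View pics/u3.png

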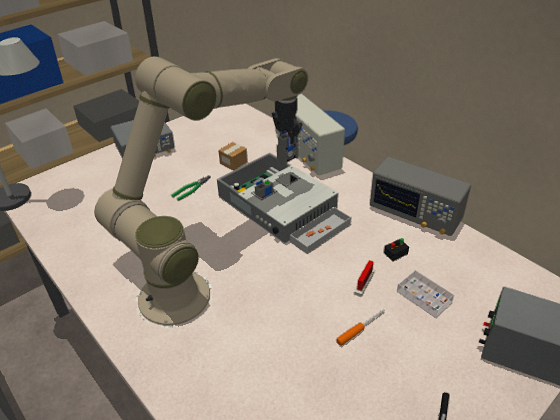

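The cassette hangs upright over its empty bay, and the scraper is back at (415,215) in the top view. One more check before handing in: the cassette's underside height and the four offcuts close up.

Run:
```python
from h import *
g=optics.grab_frame("side"); f=optics.grab_frame("top")
cr=lambda h,x0,y0,w,k:cv2.resize(cv2.cvtColor(h["image"],cv2.COLOR_RGB2BGR)[y0:y0+w,x0:x0+w],None,fx=k,fy=k,interpolation=cv2.INTER_CUBIC)
b=cr(g,255,110,60,6.5)
for z,c in((.18,(255,0,255)),(.138,(0,255,255))):
  for p in proj(g,[[.607-.032,.141-.016,z],[.607-.032,.141+.016,z]]):
    cv2.drawMarker(b,tuple(int(v) for v in (p+.5-[255,110])*6.5),c,0,12,1)
cv2.imwrite("pics/v.png",np.hstack([b,cr(f,295,165,60,6.5)]))
go([.607,.1415,.1025],-88.65)
```

```text
t 22.93 tcp [0.6068 0.1411 0.264 ] ang -88.62 gap 0.0344 F [-0.42  0.56 -3.18]
dp [-0.04 -0.02 16.15] spin 0.03
```

View pics/v.png

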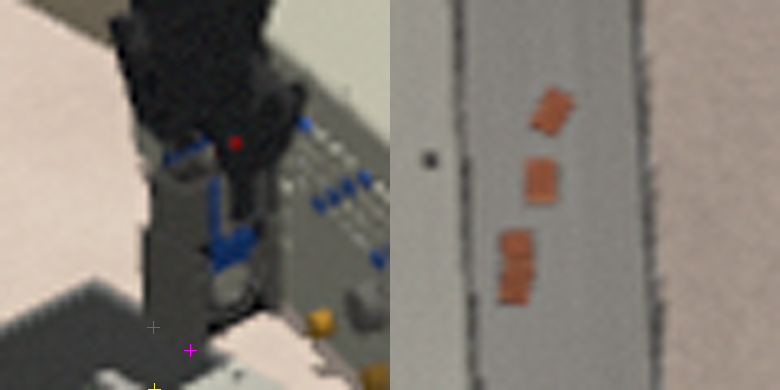

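The underside sits near the 0.18 m markers, giving about 9 cm of air above the lid. All four offcuts lie inside the tray, and force and gap are steady.

```bash
python3 -c "
from station import hand_in
print(hand_in())"
```

```text
the job is handed in; nothing more can be done
None
```

The job is handed in at 22.9 s of the 61 s allowed. No verdict was reported, so what follows rests on my own checks.

**What I did:** I wiped all four offcuts into the tray with the scraper, set it back down at its old place and let go. I then pinched the red-lamp cassette's catches and lifted it straight out.

**Last checks:**
- **Cassette:** It looked upright above its bay with its underside at about 0.18 m, roughly 9 cm above the lid. The load was steady at about 3 N and the finger gap constant at 34 mm.
- **Everything else:** All four offcuts were visible in the tray and the scraper stood on the bench. The green-lamp cassette was still seated and the bystanders looked undisturbed.

**What disagreed or went wrong:**
- **Finger gap:** It read 34 mm, against 43 mm expected for fully pinched catches. I put this down to the fingers tilting under load, but I had no direct reading of the catch joints. The evidence that they are pinched is that the cassette came free.
- **First pinch:** It was a few millimetres too high, so I reopened and pinched again about 5 mm lower. The last picture still shows more of the blue pads below the fingertips than right after that second pinch, so the fingers may have slid up a few millimetres.
- **Refused moves:** Two early move calls were refused for lacking a "spin" value, with no effect on the scene.

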